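Arrange the mantelpiece lot for its sale photograph

ROBOT

A 7-joint arm with a two-finger parallel gripper is mounted at the origin on the work surface. World frame = base frame: x ahead of the robot, y to its left, z up, the work surface at z = 0. Lengths are in m, angles in rad, forces in N, time in s.
With the tool pointing down it reaches from about 0.35 to 0.9 m from the base axis. Payload 8.1 kg.
Tool frame: the origin (TCP) lies at the very end of the fingers, on their centre line; the grasp point (between the pads) lies arm.hold_point_z behind it (arm.hold_point_z is the distance from the TCP to the grasp point, in m); z points along the fingers, y is the line along which they close (so a half turn about z gives the same grasp; the last joint's range is limited). The gripper opens to 92 mm and grips with 3 to 60 N. Pads are 19 mm wide; open, the fingers measure 130 mm over their backs; the gripper's body (75 mm by 190 mm) begins 47 mm behind the grasp point.
Start: joints at [-1.361, 0.434, 0.025, 1.573, -0.012, 1.134, -0.075], TCP at [0.192, 0.595, 0.227] pointing down, gripper open.
Joint ranges: [-2.62, 2.62], [-0.44, 2.09], [-1.27, 1.32], [0.08, 2.57], [-1.32, 4.46], [0.12, 2], [-2.74, 2.74]. Speed limits (rad/s): [2.22, 2.22, 3.01, 3.01, 3.14, 3.14, 3.14].

INTERFACE

Orientations are given as a rotation vector (axis times angle).
In Python, from cell import arm, vision, job, cut_out gives the robot as it stands. The module is installed in compiled form; this text tells all that it offers.
- The arm moves only by the tool play_rows, never from a script. Its argument "increments" is text: rows parted by semicolons, each of 5 numbers parted by spaces: the shift along the tool's x, y, z in cm, then the turn about the tool's z in degrees, then the opening, from -1 (shut) to 1 (fully open), so that 0 is half open. A call has 1 to 5 rows; each row shifts and turns the commanded pose from where the row before left it, along the tool's axes as they then stand; what a row does not reach is not made up. A row lasts 1/12 s, in which the tool goes at most 41.7 mm and 7.16 degrees, less where a joint would pass 70% of its speed; a pose out of reach is approached as far as the arm can. A call is refused whole if a number of a shift passes 4.17 or a number of a turn 7.16, either way. A call with a gripper value outside its range is refused whole. The fingers move at their own pace and stop on an object; "grip_force" is the grip in N (left out, the last holds). Time passes only in rows, so rows that do not move let the fingers close. It gives the time, the measured TCP pose, the force, the opening and the grip force at its end, in the units of the state.
- arm.observe(): the state, without advancing time (a new reading comes with each control period).
- vision.get_image(name): name is "side" or "top"; returns a dict with "frame" (480x640x3 uint8, red, green, blue), "z_map" (480x640 float32, m along the optical axis (not along the pixel's ray), 0 where there is no reading), "mtx" (3x3 intrinsics, pixels), "cam_to_world" (4x4, takes a point from camera to world coordinates). Camera axes: x right, y up, looking along -z (the intrinsics and any distortion apply to the point x, -y, -z); pixel columns grow to the right and rows downward; lengths in m; the calibration is good to about 2 mm. A picture is of the moment at which its call begins.
- job.sign_off(): hands the job in; it is judged then, once.
Trained networks look in a picture, given as the dict that the camera call returned (one of the last four; its "shot" number tells which), for a name from the list of things; names that differ only in an ending like _2 or _b are one class to them, and where a whole thing is asked for, a point or a joint stands for the part that bears it (a point fixed in the world has none). Each returns a list of dicts, best first, with "confidence" (0 to 1); they miss things now and then, are a little off and sometimes report something else, mostly with a low value. They report only what shows in the picture. A call takes as long as a camera call.
- cut_out(query, picture): "mask" (480x640 bool, what is visible of it) and "point" ([row, column] in pixels, amid what is visible of it).
The state is a dict: "clock": time; "joints": joint angles; "dq": joint speeds; "joint_efforts": joint torques, N m; "position": TCP position; "ee_rot": TCP orientation; "force": force on the tool from outside, world axes, zero at the start; "ft_torque": the same for the moment, N m; "width": opening from 0.0 (shut) to 1.0 (fully open); "gripper_force": force on a finger pad.
Only numpy, scipy, OpenCV 4.12 (cv2) and the standard library are available. Lean on these libraries where they do the work, as an engineer would, in place of code of your own. Each camera call takes 0.05 s, during which the arm holds its last target. There are 200 camera calls.

TASK

Set up the lot for its sale photo: stack the pale wooden keepsake box squarely on the blue one so that it locks down over the two brass lugs, and stand the dog figurine upright in the middle of its lid, between the lugs. Stand the red jar in the middle of the coaster between the clock and the boxes, and the brass candlestick in the middle of the coaster on the clock's other side. Leave the white vase and the mug where they are, and do not drop anything.

Things in the scene. Friction and masses are not known exactly. Their poses are not given: they have to be found in the camera images.
- box_lower: Blue keepsake box, closed, fixed in place (it cannot be moved). 120 mm along its x, 66 mm along its y, lid top 58 mm above its underside. Two round tapered brass lugs stand on the lid at x = +45 and -45 mm on the centre line (15 mm across at the foot, 9 mm at the top, 8 mm high). Origin: centre of the underside; z up.
- box_upper: Pale wooden box, loose, 0.35 kg, lid fixed. 120 mm along x, 66 mm along y (grip across it), lid top at 58 mm, same lugs on top as the blue box. Underside has two square recesses 18 mm wide, 9 mm deep at x = +45 and -45 mm that fit over the lugs below, either way round; locked home, its underside lies flat on the lid below. Origin: centre of the underside; z up.
- dog: Sitting dog figurine, cream with brown ears, loose, 0.12 kg, 77 mm tall, on a dark green round base 48 mm across and 8 mm high. Body from 8 to 52 mm height, 34 mm along x, 32 mm wide along y, head (31 mm wide over the ears) above; snout along +x. Grip the body across y about 45 mm above the underside. Origin: centre of the underside; z up.
- red_jar: Glossy red round lidded jar, loose, about 0.35 kg, the lid fixed on. 62 mm across from 12 to 64 mm height, foot 50 mm across, 101 mm tall with its knob. Origin: centre of the underside; z up.
- candlestick: Brass candlestick with a round dish 84 mm across and 13 mm high at the rim; an upright socket 26 mm across rises from its centre to 75 mm height (grip it there); a small loop handle reaches 66 mm from the centre along +x, below 30 mm height. Loose, about 0.3 kg. Origin: centre of the underside; z up.
- clock: Gilt mantel clock, fixed in place, 56 mm along x, 120 mm wide along y, 125 mm high, its white dial facing -x (towards the robot). One coaster lies beside it on each side, about 130 mm from its centre along +y and -y; the blue box stands further out on one of the two sides. Origin: centre of the underside; z up.
- coaster_cork: Brown cork coaster, fixed to the table, a disc 100 mm across and 4 mm thick. It may lie on either side of the clock. Origin: centre of the underside; z up.
- coaster_blue: Light blue coaster with a white ring, fixed to the table, a disc 100 mm across and 4 mm thick. It may lie on either side of the clock. Origin: centre of the underside; z up.
- vase: White bud vase with a thin blue line, loose, 67 mm across at the belly, 98 mm tall; not part of the lot, leave it alone. Origin: centre of the underside; z up.
- mug: White mug, loose, 68 mm across, 85 mm tall, with a handle along its +y; not part of the lot, leave it alone. Origin: centre of the underside; z up.

How it is judged:
At the end, for the whole second after the job is handed in: Pale box locked on the blue one (centres within 6 mm, underside within 3 mm of the lid, 0.1 rad); dog upright on its lid within 14 mm of centre; red jar on the coaster between clock and boxes, candlestick on the other, upright within 15 mm of the coaster centre; all at rest (horizontal distance between box_upper and box_lower below 0.006 m and z of box_upper in the frame of box_lower between 0.054 and 0.061 m and angle between the x axis of box_upper and the x axis of box_lower, either way round below 0.1 rad and angle between box_upper's own z axis and vertical below 0.06 rad and horizontal distance between dog and box_upper below 0.014 m and z of dog in the frame of box_upper between 0.054 and 0.062 m and angle between each of dog, red_jar, candlestick's own z axis and vertical below 0.1 rad and (horizontal distance between red_jar and coaster_cork below 0.015 m or horizontal distance between red_jar and coaster_blue below 0.015 m) and height (world z) of red_jar between 0.001 and 0.009 m and (horizontal distance between candlestick and coaster_cork below 0.015 m or horizontal distance between candlestick and coaster_blue below 0.015 m) and height (world z) of candlestick between 0.001 and 0.009 m and ((y of box_lower in the frame of clock above 0 m and y of red_jar in the frame of clock above 0.05 m and y of candlestick in the frame of clock below -0.05 m) or (y of box_lower in the frame of clock below 0 m and y of red_jar in the frame of clock below -0.05 m and y of candlestick in the frame of clock above 0.05 m)) and linear speed of each of red_jar, candlestick, dog, box_upper below 0.02 m/s and angular speed of each of red_jar, candlestick, dog, box_upper below 0.2 rad/s); the robot touches nothing.
It fails at once if the vase or the mug is moved more than 30 mm (distance of any of vase, mug from where it was at the start of the episode above 0.03 m).
It fails at once if the dog figurine is dropped or flung (faster than 0.6 m/s with no finger on it) (linear speed of dog above 0.6 m/s and contact force between dog and the fingers below 0.05 N).
It fails at once if the red jar is dropped or flung (faster than 0.6 m/s with no finger on it) (linear speed of red_jar above 0.6 m/s and contact force between red_jar and the fingers below 0.05 N).
It fails at once if the candlestick is dropped or flung (faster than 0.6 m/s with no finger on it) (linear speed of candlestick above 0.6 m/s and contact force between candlestick and the fingers below 0.05 N).
It fails at once if the pale box is dropped or flung (faster than 0.6 m/s with no finger on it) (linear speed of box_upper above 0.6 m/s and contact force between box_upper and the fingers below 0.05 N).
It also fails if it takes over 115 s, if anything falls off the work surface, if the arm or the gripper's body presses on something with over 40 N, if the wrist force passes 120 N, or if a joint passes its speed limit or range.

## Working session

There is one attempt and no reset: what is moved stays moved. The work goes in short steps, Python scripts to look and compute and a tool call to move; the robot and the scene stay as the last step left them, time stands still between calls to the robot, and variables do not carry over. Pictures are saved under pics/ and viewed, at most 14 in all, crops included, and the job is handed in when it is done.

Besides the shell and the picture viewer there is one more tool, called after ">>>" as name(argument=value, ...) on one line, values as JSON. play_rows: Moves the arm, as the interface text tells. Its arguments: {"type":"object","properties":{"increments":{"type":"string"},"grip_force":{"type":"number"}},"required":["increments"]}

```bash
mkdir -p pics
cat > h.py <<'E'
import numpy as np, cv2
from cell import arm, vision, job, cut_out
def cloud(p):
    z=p["z_map"]; K=p["mtx"]; v,u=np.mgrid[0:480,0:640]
    X=np.stack([(u-K[0,2])/K[0,0]*z,-(v-K[1,2])/K[1,1]*z,-z,np.ones_like(z)],-1)
    return (X@np.array(p["cam_to_world"]).T)[...,:3]
def save(p,n): cv2.imwrite("pics/"+n,p["frame"][:,:,::-1])
E
python3 - <<'E'
from h import *
print(arm.observe()); print(arm.hold_point_z)
for c in("top","side"):
    p=vision.get_image(c); save(p,c+"0.png"); P=cloud(p); print(c,p["mtx"],p["cam_to_world"])
    for n in "box_lower box_upper dog red_jar candlestick clock coaster_cork coaster_blue vase mug".split():
        for r in cut_out(n,p)[:2]:
            m=r["mask"]&(p["z_map"]>0); q=P[m]
            if len(q)<5: continue
            print(n,round(r["confidence"],2),r["point"],m.sum(),np.percentile(q,[2,50,98],axis=0).round(3).tolist())
E
```

```text
{'clock': 0.0, 'joints': array([-1.36058694,  0.43523935,  0.02496836,  1.57412075, -0.01159808,
        1.13399605, -0.07511397]), 'dq': array([ 5.38956534e-04, -1.21549604e-04, -5.77231255e-05,  4.70982942e-04,
       -6.80712119e-04, -1.58491340e-03,  3.77422112e-04]), 'joint_efforts': array([-4.48795718e-04, -6.67844152e+01,  9.84706990e-01, -3.14461577e+01,
       -6.06430555e-02,  4.31045028e-02,  1.57112772e-04]), 'position': array([0.19222508, 0.59415259, 0.22592561]), 'ee_rot': array([-4.89464874e-01, -3.10312012e+00,  2.53682443e-03]), 'force': array([0.41978314, 0.664053  , 0.22097801]), 'ft_torque': array([0.02782777, 0.00584138, 0.01252336]), 'gripper_force': 0.0, 'width': 0.999282511179367}
0.0188
top [[528.14696909   0.         306.14573429]
 [  0.         528.14696909 245.70639675]
 [  0.           0.           1.        ]] [[ 0.07129177  0.9737166  -0.21631799  0.26403216]
 [-0.99744933  0.07035774 -0.01202592 -0.00901905]
 [ 0.00350981  0.21662359  0.97624889  1.0782599 ]
 [ 0.          0.          0.          1.        ]]
box_lower 0.64 [193.5, 226.3] 2225 [[0.53, 
[... 1546 characters left out ...]
.7, 276.8] 871 [[0.379, 0.171, 0.009], [0.405, 0.181, 0.057], [0.435, 0.208, 0.095]]
candlestick 0.61 [244.5, 299.9] 959 [[0.398, 0.02, -0.0], [0.432, 0.053, 0.013], [0.492, 0.11, 0.077]]
clock 0.8 [294.6, 403.4] 2555 [[0.564, -0.228, 0.005], [0.583, -0.198, 0.066], [0.618, -0.131, 0.118]]
clock 0.69 [322.0, 317.5] 798 [[0.4, -0.216, 0.002], [0.42, -0.206, 0.037], [0.443, -0.185, 0.078]]
coaster_blue 0.95 [357.8, 430.7] 1850 [[0.567, -0.344, 0.001], [0.611, -0.3, 0.005], [0.657, -0.252, 0.008]]
vase 0.78 [272.3, 316.8] 1072 [[0.411, -0.107, 0.007], [0.439, -0.089, 0.053], [0.469, -0.063, 0.101]]
mug 0.9 [175.8, 247.1] 1208 [[0.291, 0.265, 0.004], [0.345, 0.279, 0.056], [0.381, 0.334, 0.087]]
```

View pics/top0.png

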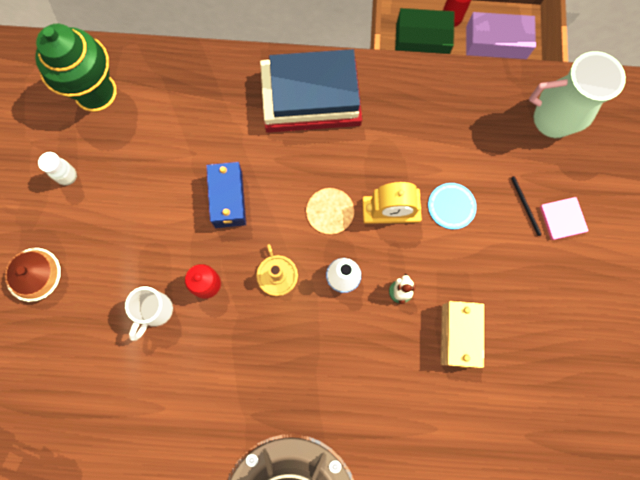

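```bash
cat >> h.py <<'E'
def top(p,P,n,zlo,zhi):
    r=cut_out(n,p)
    if not r: print("none",n); return None
    m=r[0]["mask"]&(p["z_map"]>0)&(P[...,2]>zlo)&(P[...,2]<zhi); return P[m]
def rect(q):
    return cv2.minAreaRect((q[:,:2]*1000).astype(np.float32))
def circ(q):
    return cv2.minEnclosingCircle((q[:,:2]*1000).astype(np.float32))
E
python3 - <<'E'
from h import *
for c in("top","side"):
    p=vision.get_image(c);P=cloud(p)
    for n,a,b in(("box_lower",.053,.062),("box_upper",.053,.062),("coaster_cork",.0,.01),("coaster_blue",0,.01),("clock",.1,.13)):
        q=top(p,P,n,a,b)
        if q is not None and len(q)>20:print(c,n,len(q),rect(q),circ(q),np.median(q,0))
    for n,a,b in(("box_lower",.062,.07),("box_upper",.062,.07),("dog",0,.012),("dog",.03,.052),("dog",.055,.08),("red_jar",.02,.066),("red_jar",.085,.105),("candlestick",.04,.08),("candlestick",.068,.08),("candlestick",.0,.018),("candlestick",.018,.03),("vase",0,.11),("mug",0.075,.1)):
        q=top(p,P,n,a,b)
        if q is not None and len(q)>3:print(c,n,a,len(q),rect(q),circ(q))
E
```

```text
top box_lower 1742 ((592.431884765625, 176.27532958984375), (121.878662109375, 66.16378021240234), 9.812405586242676) ((591.79638671875, 175.87265014648438), 66.86420440673828) [0.59082503 0.17577854 0.05847228]
top box_upper 2016 ((341.2789611816406, -313.3495178222656), (67.35608673095703, 120.48313903808594), 89.60462951660156) ((340.7441101074219, -312.0641174316406), 67.17352294921875) [ 0.33907424 -0.31223072  0.05914872]
top coaster_cork 77 ((418.3465881347656, -189.49241638183594), (45.56516647338867, 33.92436599731445), 27.506275177001953) ((421.46368408203125, -194.45518493652344), 23.95195198059082) [ 0.41921375 -0.1789356   0.00811534]
none coaster_blue
top clock 791 ((591.275146484375, -168.41871643066406), (48.0753173828125, 66.07742309570312), 5.465790748596191) ((591.1553344726562, -168.13580322265625), 37.713680267333984) [ 0.58983627 -0.16674824  0.1123402 ]
top box_lower 0.062 111 ((590.2448120117188, 176.48373413085938), (118.38967895507812, 62.6118049621582), 9.934747695922852) ((590.781982421875, 173.41677856445312), 64.33834838867188)
top box_upper 0.062 217 ((
[... 4974 characters left out ...]
71807861328125, 75.59917449951172), (112.53402709960938, 81.81717681884766), 50.776512145996094) ((442.74310302734375, 73.44156646728516), 59.12040328979492)
side candlestick 0.018 94 ((448.7477111816406, 58.85856628417969), (105.80390930175781, 26.897531509399414), 14.94505500793457) ((446.5236511230469, 67.19071197509766), 52.95408630371094)
side vase 0 1105 ((449.6410217285156, -39.82920837402344), (142.2340545654297, 70.37080383300781), 80.330810546875) ((455.28662109375, -40.620147705078125), 71.64054107666016)
side mug 0.075 258 ((351.29541015625, 300.81854248046875), (68.60035705566406, 74.84649658203125), 34.11270523071289) ((342.91851806640625, 300.4158935546875), 42.04804992675781)
```

Top view: blue box at (226,195), cork coaster (330,211), clock (393,203), blue coaster (452,206), jar (203,282), candlestick (277,273), vase (343,275), dog (402,288), pale box (464,335). The jar therefore goes on the cork coaster and the candlestick on the blue one. The masks and sizes agree with the given dimensions, but the dog's heading needs a closer look.

```bash
cat >> h.py <<'E'
def pose():
    s=arm.observe(); from scipy.spatial.transform import Rotation as R
    M=R.from_rotvec(s["ee_rot"]).as_matrix(); return s,s["position"],np.degrees(np.arctan2(M[1,0],M[0,0])),M
def go(x,y,z,phi,P=None):
    "turn first, then shift along tool axes: prints totals"
    s,p,f,M=pose(); 
    if P is not None: p=np.array(P)
    d=(np.array([x,y,z])-p)*100; c,n=np.cos(np.radians(phi)),np.sin(np.radians(phi))
    t=-((phi-f+180)%360-180)
    print(f"at {p.round(4)} phi {f:.1f} tilt {np.degrees(np.arccos(-M[2,2])):.1f} turn {t:.1f} shift {d[0]*c+d[1]*n:.2f} {d[0]*n-d[1]*c:.2f} {-d[2]:.2f} t {s['clock']:.1f} w {s['width']:.3f}")
E
python3 - <<'E'
from h import *
a=cv2.imread("pics/top0.png")[255:325,365:440]; b=cv2.imread("pics/side0.png")[275:355,275:360]
cv2.imwrite("pics/dog0.png",np.hstack([cv2.resize(a,(390,400),interpolation=2),cv2.resize(b,(400,400),interpolation=2)]))
go(.48,.1,.227,162.1); go(.3405,-.3125,.15,0,(.48,.1,.227))
E
```

```text
at [0.1923 0.5947 0.2267] phi 162.1 tilt 0.0 turn -0.0 shift -42.58 -38.23 -0.03 t 3.0 w 1.003
at [0.48  0.1   0.227] phi 162.1 tilt 0.0 turn 162.1 shift -13.95 41.25 7.70 t 3.0 w 1.003
```

View pics/dog0.png

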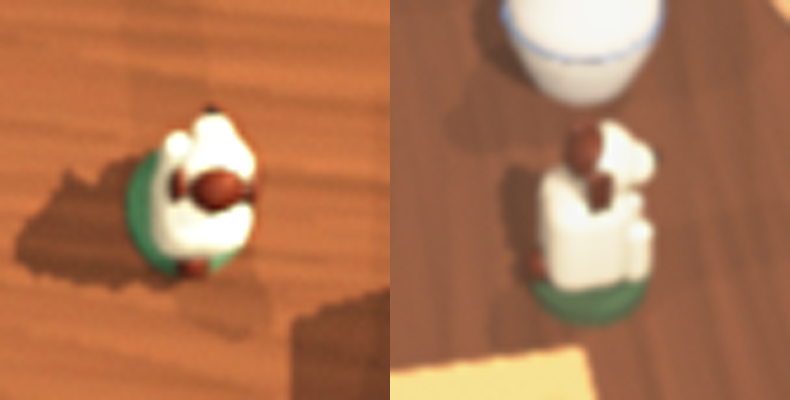

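The crop shows the dog's snout pointing up in the top image, at crop (210,108), with the tail at (192,268). That is roughly world +x. I'll start moving.

>>> play_rows(increments="-2.8 -2.5 0 0 1;-2.8 -2.5 0 0 1;-2.8 -2.5 0 0 1;-2.8 -2.5 0 0 1;-2.8 -2.5 0 0 1", grip_force=25)

```text
clock: 3.42
position: [0.2877, 0.4311, 0.2268]
ee_rot: [0.489, 3.103, 0.001]
force: [1.4, 0.1, 0.5]
width: 1.001
gripper_force: 0.0
```

>>> play_rows(increments="-2.8 -2.5 0 0 1;-2.8 -2.5 0 0 1;-2.8 -2.5 0 0 1;-2.8 -2.5 0 0 1;-2.8 -2.5 0 0 1")

```text
clock: 3.83
position: [0.3825, 0.269, 0.227]
ee_rot: [0.489, 3.103, 0.001]
force: [0.1, 0.5, -0.8]
width: 1.0
gripper_force: 0.0
```

>>> play_rows(increments="-2.8 -2.5 0 0 1;-2.8 -2.5 0 0 1;-2.8 -2.5 0 0 1;-2.8 -2.5 0 0 1;-2.8 -2.5 0 0 1")

```text
clock: 4.25
position: [0.4772, 0.1069, 0.2271]
ee_rot: [0.489, 3.103, 0.001]
force: [0.6, 0.2, 0.2]
width: 0.997
gripper_force: 0.0
```

>>> play_rows(increments="0 0 0 7 1;0 0 0 7 1;0 0 0 7 1;0 0 0 7 1;0 0 0 7 1")

```text
clock: 4.67
position: [0.4766, 0.1085, 0.2269]
ee_rot: [1.409, 2.808, 0.0]
force: [0.8, 0.7, 0.5]
width: 0.998
gripper_force: 0.0
```

>>> play_rows(increments="0 0 0 7 1;0 0 0 7 1;0 0 0 7 1;0 0 0 7 1;0 0 0 7 1")

```text
clock: 5.08
position: [0.4765, 0.1087, 0.2269]
ee_rot: [-2.188, -2.255, -0.001]
force: [-0.0, -0.6, -0.8]
width: 1.004
gripper_force: 0.0
```

>>> play_rows(increments="0 0 0 7 1;0 0 0 7 1;0 0 0 7 1;0 0 0 7 1;0 0 0 7 1")

```text
clock: 5.5
position: [0.4766, 0.1087, 0.2269]
ee_rot: [-2.764, -1.492, -0.001]
force: [-0.1, 0.2, 0.3]
width: 1.001
gripper_force: 0.0
```

>>> play_rows(increments="0 0 0 7 1;0 0 0 7 1;0 0 0 7 1;0 0 0 7 1;0 0 0 7 1")

```text
clock: 5.92
position: [0.4766, 0.1087, 0.2269]
ee_rot: [-3.085, -0.592, -0.0]
force: [0.6, 0.7, 1.2]
width: 1.001
gripper_force: 0.0
```

>>> play_rows(increments="0 0 0 7 1;0 0 0 7 1;0 0 0 7 1;0 0 0 2 1;0 0 0 0 1")

```text
clock: 6.33
position: [0.4765, 0.1088, 0.2268]
ee_rot: [-3.141, 0.028, -0.0]
force: [-0.4, -0.1, -0.2]
width: 1.001
gripper_force: 0.0
```

Run:
```python
from h import *
go(.3405,-.3125,.12,-0.6)
p=vision.get_image("top");P=cloud(p);f=p["frame"].astype(int)
s=np.zeros((480,640),bool); s[268:308,383:420]=1
R,G,B=f[...,0],f[...,1],f[...,2]
g=s&(G>R+15)&(P[...,2]<.014); q=P[g]; print("base px",g.sum())
from scipy.optimize import least_squares
h=cv2.convexHull((q[:,:2]*1000).astype(np.float32))[:,0]
print(circ(q),h.tolist())
n=s&(f.sum(2)<180)&(P[...,2]>.045); print("nose",n.sum(),P[n].mean(0), np.argwhere(n).mean(0))
for nm,m in(("brown",s&(R>G+35)&(R<190)&(P[...,2]>.012)),):
    for lo,hi in((.012,.03),(.03,.055),(.055,.068),(.068,.09)):
        k=m&(P[...,2]>lo)&(P[...,2]<hi); print(nm,lo,k.sum(),P[k].mean(0) if k.any() else 0)
w=s&(R>170)&(G>140)&(P[...,2]>.012)
for lo,hi in((.012,.03),(.03,.055),(.055,.068),(.068,.09)):
    k=w&(P[...,2]>lo)&(P[...,2]<hi); print("w",lo,k.sum(),rect(P[k]) if k.any() else 0)
```

```text
at [0.4765 0.1088 0.2268] phi -1.0 tilt 0.0 turn -0.4 shift -13.16 42.27 10.68 t 6.3 w 1.001
base px 72
((419.250244140625, -192.83169555664062), 22.5313720703125) [[437.8265686035156, -180.0811004638672], [435.4079284667969, -177.90724182128906], [431.6637878417969, -174.6373748779297], [427.1587219238281, -172.50582885742188], [420.4407653808594, -172.14059448242188], [412.7602233886719, -172.95529174804688], [411.1985778808594, -173.56419372558594], [408.74725341796875, -175.03709411621094], [405.4809265136719, -177.99171447753906], [403.41845703125, -179.891357421875], [401.64764404296875, -182.14349365234375], [399.9549865722656, -184.50074768066406], [399.4244079589844, -187.48133850097656], [400.67388916015625, -205.58230590820312], [405.64837646484375, -210.39405822753906]]
nose 16 [ 0.40679108 -0.17587953  0.13369793] [289.4375 402.25  ]
brown 0.012 16 [ 0.39818854 -0.19656329  0.01970011]
brown 0.03 0 0
brown 0.055 9 [ 0.42606451 -0.18991663  0.06312252]
brown 0.068 68 [ 0.41755429 -0.19334015  0.07446096]
w 0.012 27 ((416.3641662597656, -189.8029327392578), (45.472415924072266, 26.833133697509766), 44.135459899902344)
w 0.03 142 ((417.49713134765625, -189.95327758789062), (41.5337028503418, 27.722715377807617), 42.49638366699219)
w 0.055 30 ((427.1012268066406, -191.18746948242188), (16.97198486328125, 36.77379608154297), 87.37777709960938)
w 0.068 91 ((424.8312072753906, -195.47930908203125), (25.588062286376953, 25.052045822143555), 47.670101165771484)
```

>>> play_rows(increments="-1.17 3.85 0 0 1;-1.17 3.85 0 0 1;-1.17 3.85 0 0 1;-1.17 3.85 0 0 1;-1.17 3.85 0 0 1")

```text
clock: 6.8
position: [0.4141, -0.0845, 0.2269]
ee_rot: [-3.141, 0.021, -0.001]
force: [1.7, -0.5, 0.5]
width: 1.003
gripper_force: 0.0
```

>>> play_rows(increments="-1.17 3.85 0 0 1;-1.17 3.85 0 0 1;-1.17 3.85 0 0 1;-1.17 3.85 0 0 1;-1.17 3.85 0 0 1")

```text
clock: 7.22
position: [0.3526, -0.276, 0.227]
ee_rot: [-3.141, 0.021, -0.002]
force: [1.1, -0.5, 1.0]
width: 0.996
gripper_force: 0.0
```

>>> play_rows(increments="-1.17 3.85 0 0 1;0 0 3.5 0 1;0 0 3.5 0 1;0 0 3.5 0 1;0 0 0 0 1")

```text
clock: 7.63
position: [0.3382, -0.3107, 0.1172]
ee_rot: [-3.138, 0.024, 0.011]
force: [-0.6, 0.4, -0.3]
width: 1.0
gripper_force: 0.0
```

Run:
```python
from h import *
go(.3405,-.3125,.021,-1)
```

```text
at [ 0.3382 -0.3107  0.1172] phi -0.9 tilt 0.5 turn 0.1 shift 0.23 0.18 9.62 t 7.6 w 1.000
```

>>> play_rows(increments="0.2 0.1 0 0 1;0 0 0 0 1;0 0 2 0 1;0 0 2 0 1;0 0 2 0 1")

```text
clock: 8.05
position: [0.3455, -0.3147, 0.0635]
ee_rot: [3.139, -0.021, 0.008]
force: [1.1, -0.1, -0.8]
width: 1.001
gripper_force: 0.0
```

>>> play_rows(increments="0 0 2 0 1;0 0 1.4 0 1;0 0 0 0 1;0 0 0 0 1")

```text
clock: 8.38
position: [0.3443, -0.3144, 0.0293]
ee_rot: [3.141, -0.024, 0.003]
force: [0.3, -0.3, 0.4]
width: 0.997
gripper_force: 0.0
```

Run:
```python
from h import *
go(.3405,-.3125,.021,-1)
```

```text
at [ 0.3443 -0.3144  0.0293] phi -0.9 tilt 0.1 turn 0.1 shift -0.39 -0.18 0.83 t 8.4 w 0.997
```

>>> play_rows(increments="-0.4 -0.2 0.7 0 1;0 0 0 0 1;0 0 0 0 1;0 0 0 0 1")

```text
clock: 8.72
position: [0.3394, -0.3118, 0.0213]
ee_rot: [3.141, -0.025, 0.002]
force: [-1.0, -0.5, -0.5]
width: 0.997
gripper_force: 0.0
```

Run:
```python
from h import *
go(.3405,-.3125,.021,-1)
```

```text
at [ 0.3394 -0.3118  0.0213] phi -0.9 tilt 0.1 turn 0.1 shift 0.11 0.07 0.03 t 8.7 w 0.997
```

Close and lift.

>>> play_rows(increments="0 0 0 0 0.2;0 0 0 0 -1;0 0 0 0 -1;0 0 0 0 -1;0 0 0 0 -1", grip_force=30)

```text
clock: 9.13
position: [0.339, -0.3118, 0.0207]
ee_rot: [3.141, -0.025, -0.0]
force: [-0.9, -0.2, 1.2]
width: 0.718
gripper_force: 30.0
```

>>> play_rows(increments="0 0 0 0 -1;0 0 0 0 -1;0 0 -0.5 0 -1;0 0 -1 0 -1;0 0 -1.5 0 -1")

```text
clock: 9.55
position: [0.3381, -0.3111, 0.0508]
ee_rot: [-3.14, 0.026, 0.003]
force: [0.1, -0.6, -4.5]
width: 0.721
gripper_force: 30.0
```

>>> play_rows(increments="0 0 -3 0 -1;0 0 -3.5 0 -1;0 0 -3.5 0 -1;0 0 -3.5 0 -1;0 0 -3.5 0 -1")

```text
clock: 9.97
position: [0.3376, -0.3115, 0.2225]
ee_rot: [-3.141, 0.028, 0.002]
force: [1.8, 1.0, -3.7]
width: 0.717
gripper_force: 30.0
```

Run:
```python
from h import *
go(.592,.1755,.2,9.8)
for c in("top","side"):
    p=vision.get_image(c);P=cloud(p)
    if c=="top": save(p,"top1.png")
    r=cut_out("box_upper",p); m=r[0]["mask"]&(p["z_map"]>0);q=P[m];z=np.percentile(q[:,2],[2,50,80,98]);print(c,r[0]["confidence"],z,rect(q))
```

```text
at [ 0.3376 -0.3115  0.2225] phi -1.0 tilt 0.1 turn -10.8 shift 33.36 -43.66 2.25 t 10.0 w 0.717
top 0.56 [0.20965478 0.25988143 0.26155043 0.26409977] ((340.85498046875, -285.47027587890625), (104.56255340576172, 307.9761962890625), 43.87350845336914)Traceback (most recent call last):
  File "<stdin>", line 6, in <module>
IndexError: list index out of range
```

>>> play_rows(increments="0 0 0 -5.4 -1;0 0 0 -5.4 -1;1.1 -1.4 0 0 -1;2.2 -2.9 0 0 -1;2.2 -2.9 0 0 -1")

```text
clock: 10.58
position: [0.3792, -0.2309, 0.2194]
ee_rot: [-3.13, -0.263, 0.005]
force: [1.1, 0.4, -4.7]
width: 0.721
gripper_force: 30.0
```

>>> play_rows(increments="2.2 -2.9 0 0 -1;2.2 -2.9 0 0 -1;2.2 -2.9 0 0 -1;2.2 -2.9 0 0 -1;2.2 -2.9 0 0 -1")

```text
clock: 11.0
position: [0.4633, -0.0677, 0.2192]
ee_rot: [-3.13, -0.27, 0.005]
force: [1.4, -0.3, -3.9]
width: 0.717
gripper_force: 30.0
```

>>> play_rows(increments="2.2 -2.9 0 0 -1;2.2 -2.9 0 0 -1;2.2 -2.9 0 0 -1;2.2 -2.9 0 0 -1;2.2 -2.9 0 0 -1")

```text
clock: 11.42
position: [0.5469, 0.0935, 0.2186]
ee_rot: [3.129, 0.27, -0.006]
force: [0.4, -1.6, -3.7]
width: 0.716
gripper_force: 30.0
```

>>> play_rows(increments="2.2 -2.9 0 0 -1;1.1 -1.4 2 0 -1;0 0 3 0 -1;0 0 2 0 -1;0 0 0 0 -1")

```text
clock: 11.83
position: [0.5687, 0.1396, 0.1446]
ee_rot: [3.127, 0.27, -0.017]
force: [-1.2, -0.6, -5.0]
width: 0.718
gripper_force: 30.0
```

```bash
python3 - <<'E'
from h import *
go(.592,.1755,.1,9.8)
for c in("top","side"):
    p=vision.get_image(c); save(p,c+"2.png")
E
python3 -c "
import cv2,numpy as np
a=cv2.imread('pics/top2.png')[130:280,140:320];b=cv2.imread('pics/side2.png')[80:280,280:520]
cv2.imwrite('pics/c2.png',np.hstack([cv2.resize(a,(400,333)),cv2.resize(b,(400,333))]))"
```

```text
at [0.5687 0.1396 0.1446] phi 9.9 tilt 0.6 turn 0.1 shift 2.91 -3.14 4.46 t 11.8 w 0.718
```

View pics/c2.png

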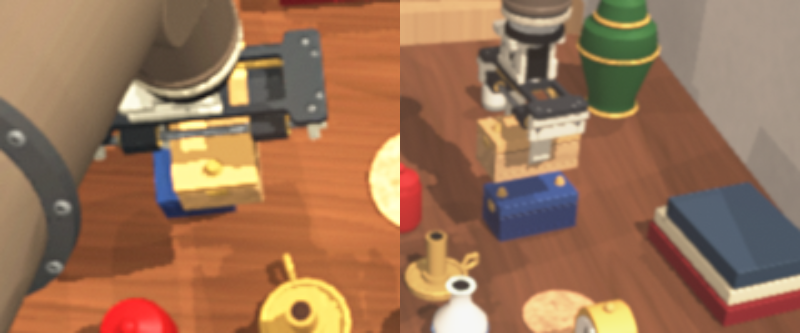

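>>> play_rows(increments="1.4 -1.6 0 0 -1;1.4 -1.5 0 0 -1;0 0 1 0 -1;0 0 1 0 -1;0 0 0 0 -1")

```text
clock: 12.35
position: [0.5942, 0.1747, 0.1296]
ee_rot: [3.129, 0.27, -0.003]
force: [-1.8, 0.4, -3.9]
width: 0.718
gripper_force: 30.0
```

```bash
cat > held.py <<'E'
from h import *
s,p0,f,M=pose(); go(.592,.1755,.09,9.8)
for c in("top","side"):
    p=vision.get_image(c);P=cloud(p); r=cut_out("box_upper",p)
    for w in r[:1]:
        q=(P[w["mask"]&(p["z_map"]>0)]-p0)@M
        q=q[(abs(q[:,0])<.08)&(abs(q[:,1])<.045)&(q[:,2]>-.06)&(q[:,2]<.03)]
        print(c,w["confidence"],len(q)); print(np.percentile(q,[1,3,50,97,99],axis=0).round(4).tolist())
        t=q[(q[:,2]<-.03)]; print(len(t),rect(t) if len(t)>5 else 0)
    r=cut_out("box_lower",p)
    for w in r[:1]:
        q=P[w["mask"]&(p["z_map"]>0)]; print("lower",w["confidence"],rect(q[q[:,2]>.05]))
E
python3 held.py
```

```text
at [0.5942 0.1747 0.1296] phi 9.8 tilt 0.1 turn 0.0 shift -0.20 -0.12 3.96 t 12.3 w 0.718
top 0.64 1386
[[-0.0598, -0.0301, -0.0446], [-0.0591, -0.0284, -0.0416], [-0.042, 0.0059, -0.037], [0.0267, 0.0347, 0.0136], [0.0342, 0.0349, 0.0183]]
1040 ((-11.058231353759766, 1.3467369079589844), (66.19719696044922, 97.86741638183594), 88.43003845214844)
lower 0.7 ((556.9767456054688, 155.45721435546875), (56.36434555053711, 97.96037292480469), 51.641841888427734)
side 0.75 1396
[[-0.0586, -0.0299, -0.0444], [-0.0579, -0.0262, -0.0416], [-0.028, 0.0316, -0.0166], [0.056, 0.0373, 0.0162], [0.0611, 0.0382, 0.0175]]
448 ((-0.18787002563476562, 4.414913177490234), (118.09219360351562, 72.57243347167969), 1.3146198987960815)
lower 0.78 ((591.5133056640625, 175.81613159179688), (120.96961975097656, 72.08516693115234), 9.768184661865234)
```

>>> play_rows(increments="-0.3 -0.1 0 0 -1;0 0 1 0 -1;0 0 1 0 -1;0 0 1 0 -1;0 0 0.9 0 -1")

```text
clock: 13.07
position: [0.5915, 0.1759, 0.09]
ee_rot: [3.13, 0.27, -0.002]
force: [0.1, -1.5, -4.1]
width: 0.718
gripper_force: 30.0
```

>>> play_rows(increments="0 0 0 0 -1;0 0 0 0 -1;0 0 0 0 -1")

```text
clock: 13.32
position: [0.5924, 0.1757, 0.0917]
ee_rot: [3.13, 0.27, 0.0]
force: [1.2, 0.1, -3.6]
width: 0.718
gripper_force: 30.0
```

Run:
```python
from h import *
go(.5908,.1754,.0793,9.8)
```

```text
at [0.5924 0.1757 0.0917] phi 9.9 tilt 0.0 turn 0.1 shift -0.16 0.00 1.24 t 13.3 w 0.718
```

>>> play_rows(increments="-0.1 0 0.4 0 -1;0 0 0.3 0 -1;0 0 0.2 0 -1;0 0 0.1 0 -1;0 0 0 0 -1")

```text
clock: 13.73
position: [0.591, 0.1758, 0.0815]
ee_rot: [3.13, 0.27, -0.0]
force: [0.5, 0.7, -3.4]
width: 0.723
gripper_force: 30.0
```

>>> play_rows(increments="0 0 0.1 0 -1;0 0 0.1 0 -1;0 0 0 0 -1;0 0 0 0 -1")

```text
clock: 14.07
position: [0.5912, 0.1759, 0.0798]
ee_rot: [-3.13, -0.27, -0.0]
force: [0.3, 1.0, -4.4]
width: 0.718
gripper_force: 30.0
```

```bash
python3 held.py
```

```text
at [0.5912 0.1759 0.0798] phi 9.9 tilt 0.0 turn 0.1 shift 0.07 0.06 -1.02 t 14.1 w 0.718
lower 0.72 ((533.80810546875, 162.29739379882812), (4.4107441902160645, 63.673519134521484), 12.707328796386719)
side 0.91 1273
[[-0.0596, -0.0295, -0.0426], [-0.0588, -0.0252, -0.0405], [-0.0303, 0.0311, -0.0146], [0.0544, 0.0368, 0.0176], [0.0598, 0.0377, 0.0194]]
381 ((-8.04437255859375, 2.6305389404296875), (71.85855865478516, 108.18753051757812), 87.49073028564453)
lower 0.73 ((590.4013061523438, 145.50888061523438), (39.148109436035156, 123.77259063720703), 82.38182067871094)
```

>>> play_rows(increments="0 0 0.1 0 -1;0 0 0 0 -1;0 0 0 0 -1")

```text
clock: 14.62
position: [0.5913, 0.176, 0.0788]
ee_rot: [-3.13, -0.27, -0.0]
force: [0.4, 1.2, -2.1]
width: 0.72
gripper_force: 29.9
```

>>> play_rows(increments="0 0 0.1 0 -1;0 0 0 0 -1;0 0 0 0 -1")

```text
clock: 14.87
position: [0.5913, 0.176, 0.0788]
ee_rot: [-3.129, -0.27, -0.001]
force: [-4.2, 0.9, 9.4]
width: 0.716
gripper_force: 29.9
```

>>> play_rows(increments="0 0 0 0 -0.2;0 0 0 0 0.5;0 0 0 0 1;0 0 0 0 1;0 0 0 0 1")

```text
clock: 15.28
position: [0.5913, 0.1754, 0.0777]
ee_rot: [3.13, 0.27, 0.0]
force: [-0.3, 0.2, 0.4]
width: 0.921
gripper_force: 0.0
```

>>> play_rows(increments="0 0 -1 0 1;0 0 -3 0 1;0 0 -3.5 0 1;0 0 -3.5 0 1;0 0 -3.5 0 1")

```text
clock: 15.7
position: [0.591, 0.1751, 0.2249]
ee_rot: [3.129, 0.269, 0.0]
force: [0.5, 0.4, 0.0]
width: 1.003
gripper_force: 0.0
```

>>> play_rows(increments="0 4 0 0 1;0 4 0 0 1;0 4 0 0 1;0 4 0 0 1;0 4 0 0 1")

```text
clock: 16.12
position: [0.6255, -0.0232, 0.2237]
ee_rot: [3.13, 0.271, 0.001]
force: [0.8, -0.7, 0.2]
width: 1.001
gripper_force: 0.0
```

```bash
python3 - <<'E'
from h import *
go(.423,-.1965,.1,0)
for c in("top","side"):
    p=vision.get_image(c); save(p,c+"3.png"); P=cloud(p)
    for n in("box_upper","box_lower"):
        for w in cut_out(n,p)[:1]:
            q=P[w["mask"]&(p["z_map"]>0)]; t=q[(q[:,2]>.108)&(q[:,2]<.121)]
            print(c,n,w["confidence"],np.percentile(q[:,2],[5,50,95]),rect(t) if len(t)>9 else 0,np.median(t,0))
p=vision.get_image("side");P=cloud(p)
for w in cut_out("dog",p)[:1]:
    f=p["frame"].astype(int); m=w["mask"]; d=m&(f.sum(2)<200)&(P[...,2]>.04); print("nose",d.sum(),P[d].mean(0) if d.any() else 0)
    b=m&(f[...,0]>f[...,1]+35)
    for lo,hi in((.01,.03),(.05,.062),(.062,.07),(.07,.08)):
        k=b&(P[...,2]>lo)&(P[...,2]<hi); print("brown",lo,k.sum(),P[k].mean(0) if k.any() else 0)
    print("cols",np.where(m.any(0))[0][[0,-1]])
E
python3 -c "
import cv2,numpy as np
a=cv2.imread('pics/top3.png')[130:300,150:430];b=cv2.imread('pics/side3.png')[60:230,300:580]
cv2.imwrite('pics/c3.png',np.vstack([cv2.resize(a,(494,300)),cv2.resize(b,(494,300))]))"
```

```text
at [ 0.6255 -0.0232  0.2237] phi 9.9 tilt 0.0 turn 9.9 shift -20.25 17.33 12.37 t 16.1 w 1.001
side box_upper 0.63 [0.06205536 0.10494396 0.11917848] ((591.5324096679688, 173.9564208984375), (122.92669677734375, 73.43753814697266), 10.074651718139648) [0.59043536 0.16600341 0.11663338]
side box_lower 0.81 [0.0019319  0.03054428 0.05873691] 0 [nan nan nan]
nose 0 0
brown 0.01 19 [ 0.39922328 -0.19800477  0.01935935]
brown 0.05 7 [ 0.42293008 -0.20850515  0.05898828]
brown 0.062 25 [ 0.42038802 -0.20606705  0.06726023]
brown 0.07 64 [ 0.4188439  -0.19586997  0.07450943]
cols [304 330]
  return _methods._mean(a, axis=axis, dtype=dtype,
  ret = um.true_divide(
```

View pics/c3.png

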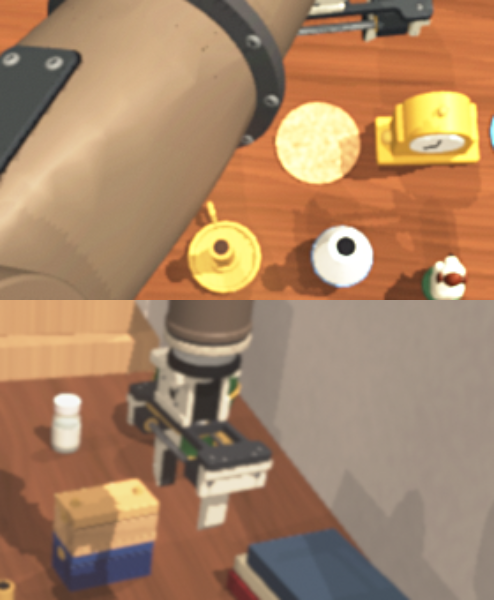

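The pale box sits flush on the blue one with its lid at z 0.117. In the lower crop the blue/pale seam is closed and the edges line up. Next is the dog.

>>> play_rows(increments="0 0 0 4 0.3;0 0 0 4 0.3;-2.98 2.37 0 0 0.3;-2.98 2.37 0 0 0.3;-2.98 2.37 0 0 0.3")

```text
clock: 16.93
position: [0.5376, -0.0944, 0.2223]
ee_rot: [3.141, 0.057, -0.001]
force: [0.2, -0.5, 0.9]
width: 0.687
gripper_force: 0.0
```

>>> play_rows(increments="-2.98 2.37 0 0 0.3;-2.98 2.37 0 0 0.3;-2.98 2.37 0 0 0.3;-2.98 2.37 0 0 0.3;0 0 3 0 0.3")

```text
clock: 17.35
position: [0.42, -0.199, 0.1968]
ee_rot: [3.141, 0.042, 0.012]
force: [1.3, -0.6, 0.1]
width: 0.648
gripper_force: 0.0
```

>>> play_rows(increments="0 0 3 0 0.3;0 0 3 0 0.3;0 0 1 0 0.3;0 0 0 0 0.3;0 0 0 0 0.3")

```text
clock: 17.77
position: [0.4227, -0.1938, 0.1233]
ee_rot: [3.141, 0.052, -0.001]
force: [0.4, 0.1, 0.3]
width: 0.649
gripper_force: 0.0
```

Run:
```python
from h import *
go(.423,-.1965,.027,2)
```

```text
at [ 0.4227 -0.1938  0.1233] phi 1.9 tilt 0.0 turn -0.1 shift 0.02 0.27 9.63 t 17.8 w 0.649
```

>>> play_rows(increments="0 0.3 2 0 0.3;0 0 2 0 0.3;0 0 2 0 0.3;0 0 2 0 0.3;0 0 1.5 0 0.3")

```text
clock: 18.18
position: [0.4242, -0.1969, 0.0282]
ee_rot: [3.141, 0.054, 0.004]
force: [0.1, 0.5, -0.2]
width: 0.649
gripper_force: 0.0
```

>>> play_rows(increments="0 0 0 0 0.3;0 0 0 0 0.3;0 0 0 0 0.3")

```text
clock: 18.43
position: [0.4238, -0.1973, 0.0293]
ee_rot: [3.141, 0.052, 0.004]
force: [0.1, -0.3, 0.5]
width: 0.645
gripper_force: 0.0
```

Run:
```python
from h import *
go(.423,-.1965,.027,2)
```

```text
at [ 0.4238 -0.1973  0.0293] phi 1.9 tilt 0.1 turn -0.1 shift -0.08 -0.08 0.23 t 18.4 w 0.645
```

>>> play_rows(increments="-0.1 -0.1 0.2 0 0.1;0 0 0 0 -0.1;0 0 0 0 -0.2;0 0 0 0 -0.3;0 0 0 0 -1", grip_force=12)

```text
clock: 18.85
position: [0.4217, -0.1958, 0.026]
ee_rot: [-3.141, -0.052, -0.001]
force: [-0.3, 0.6, 4.7]
width: 0.35
gripper_force: 12.0
```

>>> play_rows(increments="0 0 0 0 -1;0 0 0 0 -1;0 0 0 0 -1;0 0 -0.3 0 -1;0 0 -1 0 -1")

```text
clock: 19.27
position: [0.4206, -0.1958, 0.0383]
ee_rot: [-3.141, -0.051, 0.003]
force: [0.2, -0.8, -0.7]
width: 0.345
gripper_force: 12.0
```

>>> play_rows(increments="0 0 -2 0 -1;0 0 -3 0 -1;0 0 -3 0 -1;0 0 -3 0 -1;0 0 -3 0 -1")

```text
clock: 19.68
position: [0.4206, -0.1964, 0.1805]
ee_rot: [3.141, 0.049, -0.002]
force: [1.1, -0.3, -0.8]
width: 0.345
gripper_force: 12.0
```

>>> play_rows(increments="0 0 -3 0 -1;0 0 -2 0 -1;0 0 0 0 -1")

```text
clock: 19.93
position: [0.4229, -0.1974, 0.2327]
ee_rot: [3.14, 0.05, 0.009]
force: [1.1, 0.1, -1.5]
width: 0.347
gripper_force: 12.0
```

```bash
cat > helddog.py <<'E'
from h import *
import sys
s,p0,f,M=pose(); go(.5915,.1755,.2,10)
for c in("top","side"):
    p=vision.get_image(c); save(p,sys.argv[1]+c+".png"); P=cloud(p)
    for w in cut_out("dog",p)[:1]:
        q=(P[w["mask"]&(p["z_map"]>0)]-p0)@M; q=q[(abs(q)<.06).all(1)]
        print(c,w["confidence"],w["point"],np.percentile(q,[2,50,98],axis=0).round(4).tolist())
    f=p["frame"].astype(int); Q=(P-p0)@M; g=(abs(Q)<.05).all(2)&(f[...,1]>f[...,0]+12)&(f[...,1]>f[...,2]+5)&(Q[...,2]>.005)
    if g.sum()>5: print("base",g.sum(),np.percentile(Q[g],[2,50,98],axis=0).round(4).tolist())
E
python3 helddog.py d4
```

```text
at [ 0.4229 -0.1974  0.2327] phi 1.8 tilt 0.3 turn -8.2 shift 23.08 -33.80 3.27 t 19.9 w 0.347
side 0.96 [246.1, 318.8] [[-0.0248, 0.0007, -0.0019], [-0.0072, 0.0126, 0.0182], [0.0183, 0.0228, 0.026]]
base 26 [[-0.0087, 0.0129, 0.0205], [-0.0012, 0.0215, 0.0231], [0.0162, 0.0239, 0.0261]]
```

>>> play_rows(increments="0.8 -1.67 0 0 -1;1.64 -3.34 0 0 -1;1.64 -3.34 0 0 -1;1.64 -3.34 0 0 -1;1.64 -3.34 0 0 -1")

```text
clock: 20.55
position: [0.4896, -0.0419, 0.2275]
ee_rot: [3.141, 0.05, -0.004]
force: [0.2, -0.0, -1.0]
width: 0.347
gripper_force: 12.0
```

>>> play_rows(increments="1.64 -3.34 0 0 -1;1.64 -3.34 0 0 -1;1.64 -3.34 0 0 -1;1.64 -3.34 0 0 -1;1.64 -3.34 0 0 -1")

```text
clock: 20.97
position: [0.5662, 0.1277, 0.2269]
ee_rot: [3.14, 0.051, -0.004]
force: [0.5, -0.2, -0.8]
width: 0.346
gripper_force: 12.0
```

>>> play_rows(increments="1.64 -3.34 0 0 -1;0.8 -1.67 0 0 -1;0 0 2 0 -1;0 0 2 0 -1;0 0 0 0 -1")

```text
clock: 21.38
position: [0.5864, 0.1768, 0.1834]
ee_rot: [3.138, 0.052, -0.012]
force: [-1.3, -0.6, -2.1]
width: 0.348
gripper_force: 12.0
```

>>> play_rows(increments="0 0 0 0 -1;0 0 0 0 -1")

```text
clock: 21.55
position: [0.5895, 0.1763, 0.1888]
ee_rot: [3.14, 0.049, -0.001]
force: [0.2, 0.1, -0.3]
width: 0.346
gripper_force: 12.0
```

```bash
python3 helddog.py d5;python3 -c "
import cv2,numpy as np
a=cv2.imread('pics/d5top.png')[100:270,150:330];b=cv2.imread('pics/d5side.png')[40:210,260:440]
cv2.imwrite('pics/c5.png',np.hstack([cv2.resize(a,(395,380)),cv2.resize(b,(395,380))]))"
```

```text
at [0.5895 0.1763 0.1888] phi 1.8 tilt 0.1 turn -8.2 shift 0.19 0.12 -1.12 t 21.6 w 0.346
top 0.85 [175.8, 216.0] [[-0.0262, -0.0169, -0.0487], [-0.0177, 0.0016, -0.0025], [-0.0059, 0.0204, 0.0198]]
base 45 [[-0.0221, -0.0164, 0.0149], [-0.0157, 0.0142, 0.0173], [-0.0061, 0.0219, 0.0203]]
base 9 [[-0.0041, 0.0199, 0.0147], [0.0015, 0.0215, 0.0195], [0.0089, 0.0268, 0.0204]]
```

View pics/c5.png

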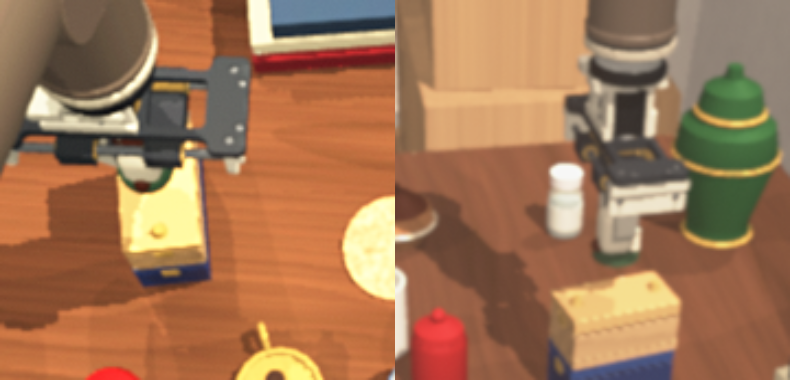

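The crop shows the dog held above the lid and its base level. The jar is at lower left of the side view. Lower it.

>>> play_rows(increments="0.2 0 0 0 -1;0 0 1.5 0 -1;0 0 1.5 0 -1;0 0 0.8 0 -1;0 0 0 0 -1")

```text
clock: 22.17
position: [0.5904, 0.1772, 0.1493]
ee_rot: [3.141, 0.051, -0.004]
force: [-0.4, -0.4, -0.6]
width: 0.353
gripper_force: 12.0
```

>>> play_rows(increments="0 0 0.3 0 -1;0 0 0.1 0 -1;0 0 0 0 -1;0 0 0 0 -1")

```text
clock: 22.5
position: [0.5917, 0.1772, 0.1473]
ee_rot: [-3.141, -0.051, -0.001]
force: [-0.8, -0.2, -0.6]
width: 0.351
gripper_force: 12.0
```

>>> play_rows(increments="0 0 0.1 0 -1;0 0 0.1 0 -1;0 0 0 0 -1")

```text
clock: 22.75
position: [0.5913, 0.1773, 0.1447]
ee_rot: [-3.141, -0.052, -0.0]
force: [0.7, -0.3, -1.0]
width: 0.347
gripper_force: 12.0
```

>>> play_rows(increments="0 0 0.1 0 -1;0 0 0 0 -1;0 0 0 0 -1")

```text
clock: 23.0
position: [0.5913, 0.1772, 0.1437]
ee_rot: [-3.141, -0.051, 0.0]
force: [-0.1, 0.1, -0.7]
width: 0.349
gripper_force: 12.0
```

>>> play_rows(increments="0 0 0.1 0 -1;0 0 0 0 -1;0 0 0 0 -1")

```text
clock: 23.25
position: [0.5913, 0.1772, 0.1427]
ee_rot: [3.141, 0.051, -0.0]
force: [0.3, 0.7, -1.1]
width: 0.343
gripper_force: 12.0
```

>>> play_rows(increments="0 0 0.1 0 -1;0 0 0 0 -1;0 0 0 0 -1")

```text
clock: 23.5
position: [0.5915, 0.1772, 0.142]
ee_rot: [-3.141, -0.051, -0.001]
force: [-0.7, -0.1, 3.8]
width: 0.347
gripper_force: 12.0
```

>>> play_rows(increments="0 0 0.05 0 -1;0 0 0 0 -1;0 0 0 0 -1")

```text
clock: 23.75
position: [0.5915, 0.1772, 0.142]
ee_rot: [-3.141, -0.051, -0.001]
force: [-3.6, 0.7, 8.9]
width: 0.347
gripper_force: 12.0
```

>>> play_rows(increments="0 0 -0.05 0 -0.2;0 0 0 0 -0.1;0 0 0 0 0.1;0 0 0 0 0.3;0 0 0 0 0.3")

```text
clock: 24.17
position: [0.5913, 0.1772, 0.1416]
ee_rot: [3.141, 0.051, -0.0]
force: [-0.6, 0.3, 0.0]
width: 0.611
gripper_force: 0.0
```

>>> play_rows(increments="0 0 -0.5 0 0.3;0 0 -1.5 0 0.3;0 0 -3 0 0.3;0 0 -3 0 0.3;0 0 -3 0 0.3")

```text
clock: 24.58
position: [0.5911, 0.1769, 0.2532]
ee_rot: [3.141, 0.051, -0.001]
force: [-0.3, 0.4, 0.6]
width: 0.648
gripper_force: 0.0
```

>>> play_rows(increments="-3 0 0 -6.8 1;-3 0 0 -6.8 1;0 0 0 -6.8 1;0 0 0 -6.8 1;0 0 0 -6.8 1")

```text
clock: 25.0
position: [0.5313, 0.1718, 0.2524]
ee_rot: [-2.985, -0.977, -0.001]
force: [-0.5, -0.7, -0.3]
width: 0.961
gripper_force: 0.0
```

>>> play_rows(increments="0 0 0 -6.8 1;0 0 0 -6.8 1;0 0 0 -6.8 1;0 0 0 -6.8 1;0 0 0 -6.8 1")

```text
clock: 25.42
position: [0.5318, 0.1715, 0.2521]
ee_rot: [2.57, 1.806, 0.001]
force: [-0.0, -0.2, 0.5]
width: 0.998
gripper_force: 0.0
```

>>> play_rows(increments="0 0 0 -6.8 1;0 0 0 -6.8 1;0 0 0 -6.8 1;0 0 0 0 1;0 0 0 0 1")

```text
clock: 25.83
position: [0.5318, 0.1714, 0.252]
ee_rot: [2.221, 2.222, 0.001]
force: [-0.7, -0.8, 1.2]
width: 1.0
gripper_force: 0.0
```

Run:
```python
from h import *
go(.407,.202,.15,90)
p=vision.get_image("side"); P=cloud(p)
for n in("dog","red_jar","box_upper"):
    for w in cut_out(n,p)[:1]:
        q=P[w["mask"]&(p["z_map"]>0)]; print(n,w["confidence"],np.percentile(q,[2,50,98],axis=0).round(3).tolist())
```

```text
at [0.5318 0.1714 0.252 ] phi 90.0 tilt 0.0 turn 0.0 shift 3.06 -12.48 10.20 t 25.8 w 1.000
dog 0.92 [[0.569, 0.153, 0.119], [0.589, 0.164, 0.151], [0.612, 0.18, 0.193]]
red_jar 0.97 [[0.379, 0.171, 0.002], [0.405, 0.182, 0.057], [0.436, 0.282, 0.096]]
box_upper 0.61 [[0.531, 0.133, 0.06], [0.583, 0.149, 0.1], [0.654, 0.202, 0.121]]
```

>>> play_rows(increments="0.76 -3.1 0 0 1;0.76 -3.1 0 0 1;0.76 -3.1 0 0 1;0.76 -3.1 0 0 1;0 0 3 0 1")

```text
clock: 26.45
position: [0.4051, 0.2047, 0.2252]
ee_rot: [-2.211, -2.228, -0.011]
force: [0.9, 0.6, -1.0]
width: 0.998
gripper_force: 0.0
```

>>> play_rows(increments="0 0 3 0 1;0 0 3 0 1;0 0 1 0 1;0 0 0 0 1;0 0 0 0 1")

```text
clock: 26.87
position: [0.4075, 0.2013, 0.1517]
ee_rot: [2.217, 2.225, -0.002]
force: [0.8, -0.1, -0.4]
width: 1.002
gripper_force: 0.0
```

Run:
```python
from h import *
go(.407,.202,.039,90)
```

```text
at [0.4075 0.2013 0.1517] phi 90.2 tilt 0.1 turn 0.2 shift 0.07 -0.05 11.27 t 26.9 w 1.002
```

>>> play_rows(increments="0.1 0 3 0 1;0 0 3 0 1;0 0 3 0 1;0 0 1.2 0 1;0 0 0 0 1")

```text
clock: 27.28
position: [0.4072, 0.2022, 0.0486]
ee_rot: [-2.217, -2.226, 0.003]
force: [-0.4, -0.3, -0.1]
width: 0.999
gripper_force: 0.0
```

>>> play_rows(increments="0 0 0.3 0 1;0 0 0.2 0 1;0 0 0 0 1;0 0 0 0 1")

```text
clock: 27.62
position: [0.4083, 0.203, 0.0458]
ee_rot: [2.216, 2.227, 0.003]
force: [0.7, -0.2, -1.0]
width: 1.004
gripper_force: 0.0
```

Run:
```python
from h import *
go(.407,.202,.040,90)
```

```text
at [0.4083 0.203  0.0458] phi 90.3 tilt 0.1 turn 0.3 shift -0.10 -0.13 0.58 t 27.6 w 1.004
```

>>> play_rows(increments="-0.1 -0.1 0.5 0 1;0 0 0 0 1;0 0 0 0 0.6;0 0 0 0 0.4;0 0 0 0 -1", grip_force=30)

```text
clock: 28.03
position: [0.4066, 0.2015, 0.0398]
ee_rot: [-2.216, -2.227, -0.0]
force: [-0.0, 0.7, -0.7]
width: 0.828
gripper_force: 0.0
```

>>> play_rows(increments="0 0 0 0 -1;0 0 0 0 -1;0 0 0 0 -1;0 0 -0.4 0 -1;0 0 -1 0 -1")

```text
clock: 28.45
position: [0.4054, 0.2008, 0.0532]
ee_rot: [-2.216, -2.226, 0.005]
force: [0.4, 0.1, -4.3]
width: 0.661
gripper_force: 30.0
```

>>> play_rows(increments="0 0 -2 0 -1;0 0 -3 0 -1;0 0 -3 0 -1;0 0 -3 0 -1;0 0 0 0 -1")

```text
clock: 28.87
position: [0.4089, 0.2024, 0.1689]
ee_rot: [2.216, 2.225, 0.011]
force: [1.5, 1.1, -3.0]
width: 0.666
gripper_force: 30.0
```

Run:
```python
from h import *
go(.581,-.0405,.16,90)
s,p0,f,M=pose()
p=vision.get_image("side"); P=cloud(p)
for n in("red_jar",):
    for w in cut_out(n,p)[:1]:
        q=P[w["mask"]&(p["z_map"]>0)]; print(n,w["confidence"],np.percentile(q,[2,50,98],axis=0).round(3).tolist())
```

```text
at [0.4089 0.2024 0.1689] phi 90.2 tilt 0.4 turn 0.2 shift -24.29 17.21 0.89 t 28.9 w 0.666
red_jar 0.58 [[0.381, 0.171, 0.133], [0.407, 0.182, 0.185], [0.439, 0.213, 0.224]]
```

>>> play_rows(increments="-1.35 0.95 -0.5 0 -1;-2.7 1.91 0 0 -1;-2.7 1.91 0 0 -1;-2.7 1.91 0 0 -1;-2.7 1.91 0 0 -1")

```text
clock: 29.38
position: [0.4923, 0.0789, 0.1671]
ee_rot: [-2.214, -2.226, 0.005]
force: [0.3, 1.3, -3.7]
width: 0.667
gripper_force: 30.0
```

>>> play_rows(increments="-2.7 1.91 0 0 -1;-2.7 1.91 0 0 -1;-2.7 1.91 0 0 -1;-2.7 1.91 0 0 -1;-1.35 0.95 0 0 -1")

```text
clock: 29.8
position: [0.58, -0.0451, 0.167]
ee_rot: [2.22, 2.223, -0.005]
force: [1.0, -0.6, -2.9]
width: 0.667
gripper_force: 30.0
```

>>> play_rows(increments="0 0 2 0 -1;0 0 2 0 -1;0 0 0 0 -1;0 0 0 0 -1")

```text
clock: 30.13
position: [0.5775, -0.0406, 0.1266]
ee_rot: [-2.214, -2.224, 0.006]
force: [0.7, -0.3, -3.3]
width: 0.666
gripper_force: 30.0
```

Run:
```python
from h import *
go(.581,-.0405,.044,90)
p=vision.get_image("top"); P=cloud(p)
for c,p,P in(("top",p,P),):
    for n in("red_jar","coaster_cork"):
        for w in cut_out(n,p)[:1]:
            q=P[w["mask"]&(p["z_map"]>0)]; print(n,w["confidence"],np.percentile(q,[1,50,99],axis=0).round(3).tolist())
```

```text
at [ 0.5775 -0.0406  0.1266] phi 90.3 tilt 0.3 turn 0.3 shift 0.01 0.35 8.26 t 30.1 w 0.666
```

>>> play_rows(increments="0 0.3 1.5 0 -1;0 0 2 0 -1;0 0 2 0 -1;0 0 1.5 0 -1;0 0 0.5 0 -1")

```text
clock: 30.7
position: [0.5818, -0.0401, 0.0526]
ee_rot: [-2.214, -2.227, 0.001]
force: [-0.2, 0.3, -4.3]
width: 0.667
gripper_force: 30.0
```

>>> play_rows(increments="0 0 0 0 -1;0 0 0 0 -1;0 0 0 0 -1")

```text
clock: 30.95
position: [0.5836, -0.0407, 0.0551]
ee_rot: [2.215, 2.226, 0.003]
force: [-0.1, -0.1, -4.3]
width: 0.667
gripper_force: 30.0
```

Run:
```python
from h import *
go(.581,-.0405,.044,90)
```

```text
at [ 0.5836 -0.0407  0.0551] phi 90.3 tilt 0.1 turn 0.3 shift 0.02 -0.26 1.11 t 30.9 w 0.667
```

>>> play_rows(increments="0 -0.2 0.5 0 -1;0 0 0.3 0 -1;0 0 0 0 -1;0 0 0 0 -1")

```text
clock: 31.28
position: [0.5804, -0.0406, 0.0457]
ee_rot: [-2.216, -2.227, 0.0]
force: [0.3, -0.3, -4.1]
width: 0.662
gripper_force: 30.0
```

>>> play_rows(increments="0 0 0.1 0 -1;0 0 0.1 0 -1;0 0 0 0 -1;0 0 0 0 -1")

```text
clock: 31.62
position: [0.5807, -0.0407, 0.0439]
ee_rot: [2.216, 2.227, 0.001]
force: [-0.3, 0.8, -0.6]
width: 0.665
gripper_force: 30.0
```

>>> play_rows(increments="0 0 0.05 0 -1;0 0 0 0 0.4;0 0 0 0 0.6;0 0 0 0 1;0 0 0 0 1")

```text
clock: 32.03
position: [0.5807, -0.0407, 0.0433]
ee_rot: [2.216, 2.226, 0.0]
force: [0.0, 1.0, -0.2]
width: 0.867
gripper_force: 0.0
```

>>> play_rows(increments="0 0 -1 0 1;0 0 -3 0 1;0 0 -3.5 0 1;0 0 -3.5 0 1;0 0 -3.5 0 1")

```text
clock: 32.45
position: [0.5802, -0.041, 0.1905]
ee_rot: [2.217, 2.226, -0.0]
force: [1.1, 0.9, -0.4]
width: 0.996
gripper_force: 0.0
```

Run:
```python
from h import *
go(.4355,.0588,.12,90)
for c in("side","top"):
    p=vision.get_image(c); P=cloud(p)
    for n in("red_jar","candlestick"):
        for w in cut_out(n,p)[:1]:
            q=P[w["mask"]&(p["z_map"]>0)]; print(c,n,w["confidence"],np.percentile(q,[2,50,98],axis=0).round(3).tolist())
```

```text
at [ 0.5802 -0.041   0.1905] phi 90.2 tilt 0.0 turn 0.2 shift 9.98 -14.47 7.05 t 32.5 w 0.996
side red_jar 0.85 [[0.55, -0.07, 0.01], [0.572, -0.059, 0.066], [0.605, -0.025, 0.101]]
side candlestick 0.89 [[0.398, 0.019, 0.002], [0.432, 0.053, 0.014], [0.487, 0.095, 0.078]]
top red_jar 0.34 [[0.564, -0.222, 0.011], [0.578, -0.162, 0.088], [0.613, -0.116, 0.121]]
```

>>> play_rows(increments="2 -2.9 0 0 0.3;2 -2.9 0 0 0.3;2 -2.9 0 0 0.3;2 -2.9 0 0 0.3;2 -2.9 0 0 0.3")

```text
clock: 33.17
position: [0.4326, 0.059, 0.1868]
ee_rot: [-2.215, -2.226, 0.004]
force: [0.8, 0.8, -0.5]
width: 0.691
gripper_force: 0.0
```

>>> play_rows(increments="0 0 3 0 0.3;0 0 3 0 0.3;0 0 1.5 0 0.3;0 0 0 0 0.3;0 0 0 0 0.3")

```text
clock: 33.58
position: [0.4339, 0.0581, 0.1123]
ee_rot: [-2.216, -2.225, 0.006]
force: [0.3, -1.6, -0.0]
width: 0.654
gripper_force: 0.0
```

Run:
```python
from h import *
go(.4355,.0588,.041,90)
```

```text
at [0.4339 0.0581 0.1123] phi 90.2 tilt 0.2 turn 0.2 shift 0.07 0.16 7.13 t 33.6 w 0.654
```

>>> play_rows(increments="0.1 0.1 2 0 0.3;0 0 2 0 0.3;0 0 2 0 0.3;0 0 0.8 0 0.3;0 0 0 0 0.3")

```text
clock: 34.0
position: [0.4356, 0.0593, 0.0446]
ee_rot: [-2.216, -2.226, 0.003]
force: [-0.7, -0.6, -0.3]
width: 0.648
gripper_force: 0.0
```

>>> play_rows(increments="0 0 0 0 0.3;0 0 0.3 0 0.3;0 0 0 0 0.3;0 0 0 0 0.3")

```text
clock: 34.33
position: [0.4365, 0.0598, 0.0429]
ee_rot: [2.216, 2.227, 0.002]
force: [-0.8, 0.2, -0.0]
width: 0.648
gripper_force: 0.0
```

Run:
```python
from h import *
go(.4355,.0588,.041,90)
```

```text
at [0.4365 0.0598 0.0429] phi 90.3 tilt 0.1 turn 0.3 shift -0.10 -0.10 0.19 t 34.3 w 0.648
```

>>> play_rows(increments="-0.1 -0.1 0.1 0 0.1;0 0 0 0 -0.2;0 0 0 0 -1;0 0 0 0 -1;0 0 0 0 -1", grip_force=30)

```text
clock: 34.75
position: [0.4351, 0.0587, 0.0413]
ee_rot: [-2.216, -2.227, -0.0]
force: [0.2, -0.4, 0.7]
width: 0.335
gripper_force: 0.0
```

>>> play_rows(increments="0 0 0 0 -1;0 0 0 0 -1;0 0 0 0 -1;0 0 -0.4 0 -1;0 0 -1 0 -1")

```text
clock: 35.17
position: [0.4338, 0.0583, 0.0546]
ee_rot: [-2.215, -2.226, 0.004]
force: [-0.3, 0.1, -3.7]
width: 0.277
gripper_force: 30.0
```

>>> play_rows(increments="0 0 -2.5 0 -1;0 0 -3.5 0 -1;0 0 -3.5 0 -1;0 0 -3.5 0 -1;0 0 -3.5 0 -1")

```text
clock: 35.58
position: [0.434, 0.058, 0.2217]
ee_rot: [-2.217, -2.226, 0.002]
force: [0.5, 1.8, -3.2]
width: 0.277
gripper_force: 30.0
```

>>> play_rows(increments="0 0 0 0 -1;0 0 0 0 -1")

```text
clock: 35.75
position: [0.4357, 0.059, 0.2215]
ee_rot: [2.215, 2.227, 0.006]
force: [-0.6, 1.6, -4.1]
width: 0.276
gripper_force: 30.0
```

```bash
python3 - <<'E'
from h import *
go(.6115,-.299,.16,90)
s,p0,f,M=pose()
for c in("side","top"):
    p=vision.get_image(c); save(p,"k6"+c+".png"); P=cloud(p)
    for n in("candlestick",):
        for w in cut_out(n,p)[:1]:
            q=P[w["mask"]&(p["z_map"]>0)]; print(c,n,w["confidence"],np.percentile(q,[2,50,98],axis=0).round(3).tolist())
E
python3 -c "
import cv2,numpy as np
b=cv2.imread('pics/k6side.png')[110:320,230:430]
cv2.imwrite('pics/c6.png',cv2.resize(b,(571,600)))"
```

```text
at [0.4357 0.059  0.2215] phi 90.3 tilt 0.2 turn 0.3 shift -35.80 17.58 6.15 t 35.8 w 0.276
side candlestick 0.71 [[0.398, 0.02, 0.182], [0.435, 0.051, 0.193], [0.491, 0.094, 0.257]]
top candlestick 0.58 [[0.411, -0.105, 0.034], [0.434, -0.073, 0.057], [0.469, -0.046, 0.102]]
```

View pics/c6.png

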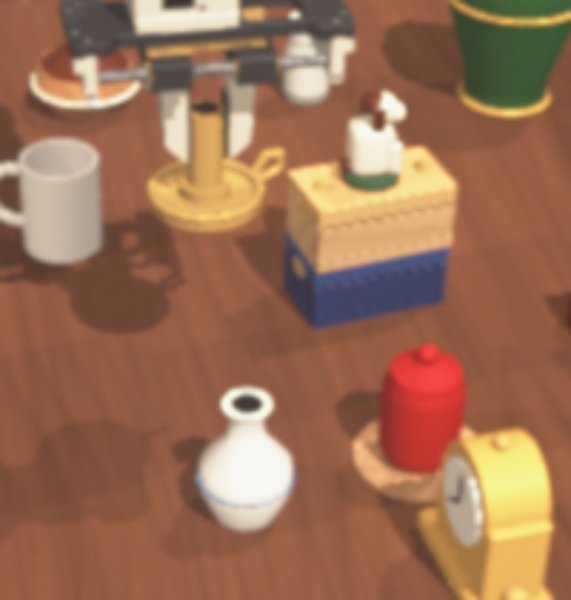

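The crop shows the dog upright between the lugs, the jar on the cork coaster, and the candlestick held level and clear.

>>> play_rows(increments="-1.6 0.8 0 0 -1;-3.25 1.6 0 0 -1;-3.25 1.6 0 0 -1;-3.25 1.6 0 0 -1;-3.25 1.6 0 0 -1")

```text
clock: 36.37
position: [0.5074, -0.0885, 0.2187]
ee_rot: [-2.214, -2.226, 0.003]
force: [0.3, 0.8, -2.9]
width: 0.279
gripper_force: 30.0
```

>>> play_rows(increments="-3.25 1.6 0 0 -1;-3.25 1.6 0 0 -1;-3.25 1.6 0 0 -1;-3.25 1.6 0 0 -1;-3.25 1.6 0 0 -1")

```text
clock: 36.78
position: [0.5883, -0.2506, 0.2178]
ee_rot: [-2.214, -2.224, 0.003]
force: [1.1, -0.0, -2.9]
width: 0.274
gripper_force: 30.0
```

>>> play_rows(increments="-3.25 1.6 0 0 -1;-1.6 0.8 0 0 -1;0 0 2 0 -1;0 0 2 0 -1;0 0 2 0 -1")

```text
clock: 37.2
position: [0.6117, -0.2981, 0.157]
ee_rot: [-2.216, -2.223, 0.003]
force: [-0.1, 0.1, -3.6]
width: 0.281
gripper_force: 30.0
```

>>> play_rows(increments="0 0 2 0 -1;0 0 2 0 -1;0 0 0 0 -1;0 0 0 0 -1")

```text
clock: 37.53
position: [0.6113, -0.297, 0.1178]
ee_rot: [-2.213, -2.223, 0.003]
force: [-0.1, -0.8, -3.5]
width: 0.276
gripper_force: 30.0
```

Run:
```python
from h import *
go(.6115,-.299,.045,90)
```

```text
at [ 0.6113 -0.297   0.1178] phi 90.2 tilt 0.3 turn 0.2 shift -0.20 0.02 7.28 t 37.5 w 0.276
```

>>> play_rows(increments="-0.2 0 1.5 0 -1;0 0 2 0 -1;0 0 2 0 -1;0 0 0.8 0 -1;0 0 0 0 -1")

```text
clock: 37.95
position: [0.612, -0.299, 0.0559]
ee_rot: [-2.214, -2.225, 0.002]
force: [-0.5, 0.1, -4.1]
width: 0.277
gripper_force: 30.0
```

>>> play_rows(increments="0 0 0 0 -1;0 0 0 0 -1")

```text
clock: 38.12
position: [0.6136, -0.3003, 0.0588]
ee_rot: [2.215, 2.225, 0.001]
force: [0.9, -0.8, -3.0]
width: 0.278
gripper_force: 30.0
```

Run:
```python
from h import *
go(.6115,-.299,.045,90)
```

```text
at [ 0.6136 -0.3003  0.0588] phi 90.3 tilt 0.1 turn 0.3 shift 0.13 -0.21 1.38 t 38.1 w 0.278
```

>>> play_rows(increments="0.1 -0.2 0.6 0 -1;0 0 0.4 0 -1;0 0 0.1 0 -1;0 0 0 0 -1;0 0 0 0 -1")

```text
clock: 38.53
position: [0.6108, -0.2985, 0.0463]
ee_rot: [-2.216, -2.227, -0.0]
force: [0.2, 0.1, -3.6]
width: 0.281
gripper_force: 30.0
```

>>> play_rows(increments="0 0 0.1 0 -1;0 0 0 0 -1;0 0 0 0 -1")

```text
clock: 38.78
position: [0.611, -0.2987, 0.0454]
ee_rot: [2.216, 2.226, 0.0]
force: [0.2, 0.5, -2.0]
width: 0.278
gripper_force: 30.0
```

>>> play_rows(increments="0 0 0.1 0 -1;0 0 0 0 -1;0 0 0 0 -1")

```text
clock: 39.03
position: [0.611, -0.2987, 0.0454]
ee_rot: [2.216, 2.226, 0.001]
force: [-2.4, 1.3, 7.9]
width: 0.278
gripper_force: 30.0
```

Down on the coaster. Release, lift and retreat.

>>> play_rows(increments="0 0 -0.1 0 -1;0 0 0 0 -0.2;0 0 0 0 0.3;0 0 0 0 0.3;0 0 0 0 0.3")

```text
clock: 39.45
position: [0.6108, -0.2987, 0.0452]
ee_rot: [2.216, 2.227, 0.0]
force: [0.6, 0.1, -0.2]
width: 0.518
gripper_force: 0.0
```

>>> play_rows(increments="0 0 -1 0 0.3;0 0 -3 0 0.3;0 0 -3.5 0 0.3;0 0 -3.5 0 0.3;0 0 -3.5 0 0.3")

```text
clock: 39.87
position: [0.6104, -0.2987, 0.1926]
ee_rot: [2.216, 2.226, -0.0]
force: [0.6, -0.4, 0.3]
width: 0.649
gripper_force: 0.0
```

>>> play_rows(increments="0 -4 -1 0 0.3;0 -4 -1 0 0.3;0 -4 -1 0 0.3;0 -4 0 0 0.3;0 -4 0 0 0.3")

```text
clock: 40.28
position: [0.4091, -0.2998, 0.2213]
ee_rot: [2.215, 2.225, 0.002]
force: [-0.4, -0.2, 1.0]
width: 0.652
gripper_force: 0.0
```

>>> play_rows(increments="-4 0 0 0 0.3;-4 0 0 0 0.3;0 0 0 0 0.3;0 0 0 0 0.3;0 0 0 0 0.3")

```text
clock: 40.7
position: [0.411, -0.3796, 0.2206]
ee_rot: [-2.217, -2.226, -0.0]
force: [-0.3, 1.2, -0.4]
width: 0.649
gripper_force: 0.0
```

```bash
python3 - <<'E'
from h import *
s=arm.observe(); print(s["clock"],s["position"])
for c in("top","side"):
    p=vision.get_image(c); save(p,"f7"+c+".png"); P=cloud(p)
    for n,a,b in(("box_upper",.108,.122),("dog",.118,.2),("red_jar",.09,.12),("red_jar",.02,.07),("candlestick",.05,.09),("candlestick",.0,.03),("vase",0,.11),("mug",.075,.1),("coaster_blue",0,.01),("coaster_cork",0,.01)):
        q=top(p,P,n,a,b)
        if q is not None and len(q)>9: print(c,n,a,len(q),np.round(circ(q)[0],1),round(circ(q)[1],1),[np.round(rect(q)[0],1),rect(q)[2]],q[:,2].max().round(3))
E
python3 -c "
import cv2,numpy as np
a=cv2.imread('pics/f7top.png')[120:340,120:500];b=cv2.imread('pics/f7side.png')[80:420,230:480]
cv2.imwrite('pics/c7.png',np.hstack([cv2.resize(a,(460,266)),cv2.resize(b,(196,266))]));cv2.imwrite('pics/c7b.png',cv2.resize(b,(441,600)))"
```

```text
40.7 [ 0.41100735 -0.37955102  0.22055241]
top box_upper 0.108 1376 [592.4 175. ] 67.3 [array([592.2, 174.6]), 10.453408241271973] 0.122
top dog 0.118 614 [589.3 175. ] 24.9 [array([587.9, 171. ]), 59.73637008666992] 0.196
top red_jar 0.09 206 [579.3 -41.9] 22.9 [array([578.8, -41.2]), 12.61981201171875] 0.108
top red_jar 0.02 222 [579.4 -40. ] 31.2 [array([575.2, -39.5]), 89.10199737548828] 0.07
top candlestick 0.05 206 [ 610.1 -296.9] 13.9 [array([ 609.2, -296.9]), 36.76777648925781] 0.085
top candlestick 0.0 998 [ 620.1 -292.9] 52.3 [array([ 613.6, -299. ]), 72.8434066772461] 0.03
top vase 0 920 [445.7 -74.6] 38.2 [array([440.8, -72. ]), 48.393924713134766] 0.104
top mug 0.075 332 [343.1 302.2] 40.8 [array([349.8, 300.4]), 27.2862548828125] 0.091
top coaster_blue 0 409 [ 612.2 -297.4] 50.5 [array([ 610.4, -296.5]), 38.850860595703125] 0.01
top coaster_cork 0 677 [581.6 -41.4] 49.8 [array([574.2, -40.6]), 89.6138916015625] 0.01
side box_upper 0.108 96 [638.7 164.6] 22.4 [array([647.4, 161.3]), 69.14429473876953] 0.121
none dog
side red_jar 0.09 98 [577.6 -41. ] 16.6 [array([575.8, -39.1]), 43.92113494873047] 0.109
side candlestick 0.05 286 [ 611.1 -298.7] 14.5 [array([ 609.4, -298.8]), 72.25123596191406] 0.084
side candlestick 0.0 1180 [ 624.2 -290.5] 57.8 [array([ 619.9, -299. ]), 87.45706939697266] 0.03
none vase
side mug 0.075 255 [343.9 298.6] 41.5 [array([349.8, 298.1]), 33.57658004760742] 0.089
side coaster_blue 0 465 [ 612.9 -300.3] 51.8 [array([ 610.3, -311. ]), 76.11874389648438] 0.01
none coaster_cork
```

View pics/c7b.png

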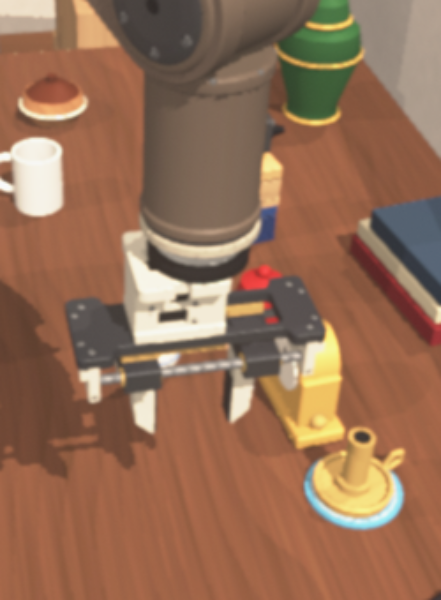

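The crop shows the candlestick upright in the middle of the blue coaster. Every measurement is within a few mm of its target, and the arm is clear of everything.

```bash
python3 -c "
from cell import job; print(job.sign_off())"
```

```text
the job is handed in; nothing more can be done
None
```

The lot is set and handed in at about 41 s, though the sign-off returned no verdict: by the last camera check the pale box is locked flush on the blue one with the dog upright mid-lid, the jar is on the cork coaster and the candlestick on the blue one, both within a few mm of centre, nothing was dropped, and the vase and mug are in place.

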